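# Make up an award kit and a badge kit from the wood-slice stock

### The arm

A 6-joint arm with a two-finger parallel gripper is mounted at the origin on the work surface. World frame = base frame: x ahead of the robot, y to its left, z up, the work surface at z = 0. Lengths are in m, angles in rad, forces in N, time in s.
With the tool pointing down it reaches from about 0.3 to 0.825 m from the base axis. Payload 5.4 kg.
Tool frame: the origin (TCP) lies at the very end of the fingers, on their centre line; the grasp point (between the pads) lies 19 mm behind it (ctrl.tcp_to_grasp is the distance from the TCP to the grasp point, in m); z points along the fingers, y is the line along which they close (so a half turn about z gives the same grasp; the last joint's range is limited). The gripper opens to 92 mm and grips with 3 to 60 N. Pads are 20 mm wide; open, the fingers measure 128 mm over their backs; the gripper's body (75 mm by 189 mm) begins 69 mm behind the grasp point.
Start: joints at [-0.21, 0.158, 1.597, -0, 1.386, -0.21], TCP at [0.575, -0, 0.215] pointing down, gripper open.
Joint ranges: [-2.91, 2.91], [-0.94, 2.29], [0.18, 2.7], [-1.29, 4.43], [0.17, 2.64], [-3, 3]. Speed limits (rad/s): [2.57, 2.57, 3.14, 3.14, 3.14, 3.14].

### API

Orientations are given as a unit quaternion [x, y, z, w].
In Python, from cell import ctrl gives the robot as it stands.
- The arm moves only by the tool jog_arm, never from a script. Its argument "series" is a list of rows, each a list of 3 entries, a list of its own where there are three numbers: the shift along the tool's x, y, z in units of 0.02 m (1.0 is 0.02 m), then the turn about the tool's z in units of 4 degrees (1.0 is 4 degrees), then the gripper command: -1 is fully open, 1 is shut, values between are in proportion. A call has 1 to 10 rows; each row shifts and turns the commanded pose from where the row before left it, along the tool's axes as they then stand; what a row does not reach is not made up. A row lasts 1/8 s, in which the tool goes at most 62.5 mm and 10.7 degrees, less where a joint would pass 70% of its speed; a pose out of reach is approached as far as the arm can. A call with a number of a shift or a turn outside -1 to 1 is refused whole. A call with a gripper value outside its range is refused whole. The fingers move at their own pace and stop on an object; "grip_force" is the grip in N (left out, the last holds). Time passes only in rows, so rows that do not move let the fingers close. It gives the time, the measured TCP pose, the force, the opening and the grip force at its end, in the units of the state.
- ctrl.get_state(): the state, without advancing time (a new reading comes with each control period).
- ctrl.camera(name): name is "scene" or "side" or "wrist"; returns (picture, depth): 480x640x3 uint8, blue, green, red; 480x640 float32, m along the optical axis (not along the pixel's ray), 0 where there is no reading.
- ctrl.camera_model(name): a dict with "fovy" (degrees; the focal length in pixels is half the picture's height over the tangent of half this angle, whatever the lens; pixels are square), "cx", "cy" (the principal point, pixels), "R" (3x3) and "t" (3): a world point X has camera coordinates R X + t; the wrist camera has in their place "tool_from_camera" (4x4, takes a point from camera to tool coordinates, whose origin is the TCP and whose axes are the flange's). Camera axes: x right, y down, z forward; pixel columns grow to the right and rows downward; lengths in m; the calibration is good to about 2 mm. The wrist camera is an equidistant fisheye: a pixel r from the principal point sees the ray r / f radians off the axis. A picture is of the moment at which its call begins: read the wrist's pose just before it. camera_model takes no time and is no camera call.
- ctrl.job_done(): hands the job in; it is judged then, once.
Trained networks look in the newest picture that a camera, given by its name, has taken for a name from the list of things; names that differ only in an ending like _2 or _b are one class to them, and where a whole thing is asked for, a point or a joint stands for the part that bears it (a point fixed in the world has none). Each returns a list of dicts, best first, with "p" (0 to 1); they miss things now and then, are a little off and sometimes report something else, mostly with a low value. They report only what shows in the picture. A call takes as long as a camera call. They do not tell look-alikes from the thing itself.
- ctrl.spot_in(query, camera): "extent" ([left, top, right, bottom] in pixels, round what is visible of it).
- ctrl.masks_of(query, camera): "mask" (480x640 bool, what is visible of it) and "extent" ([left, top, right, bottom] in pixels, round what is visible of it).
The state is a dict: "t": time; "joint_pos": joint angles; "joint_vel": joint speeds; "effort": joint torques, N m; "tcp_pos": TCP position; "ee_rot": TCP orientation; "force": force on the tool from outside, world axes, zero at the start; "wrist_torque": the same for the moment, N m; "finger_gap": finger opening in m; "gripper_force": force on a finger pad.
Only numpy, scipy, OpenCV 4.12 (cv2) and the standard library are available. Lean on these libraries where they do the work, as an engineer would, in place of code of your own. Each camera call takes 0.05 s, during which the arm holds its last target. There are 200 camera calls.

### The job

Make up two craft kits from the loose wooden pieces in front of you. Award kit, in the round dish: the large bark-edged slice flat in the middle, the plain wooden ring flat and centred on it, and the turned finial standing upright inside the ring. Badge kit, in the two-bay tray: the sanding block flat in the middle of the longer bay, lying lengthwise along the tray, and the small bark-edged slice flat in the middle of the square bay; leave the mug where it stands.

Things in the scene. Friction and masses are not known exactly. Their poses are not given: they have to be found in the camera images.
- base_slice_mid (a point): the large slice: disc sawn from a branch, pale face, dark bark edge, 66 mm across, 18 mm thick, lying flat, loose; the point is its centre (9 mm up), z is its axis
- badge_slice_mid (a point): the small slice: the same kind of bark-edged disc, 44 mm across, 16 mm thick, lying flat, loose; the point is its centre (8 mm up), z is its axis. (Slices 90 mm or more across in piles at the far and right edges are other stock)
- collar_mid (a point): the ring: plain pale wood without bark, 58 mm outside, 42 mm inside, 12 mm thick, lying flat, loose; the point is the centre of its hole (6 mm up), z is its axis
- finial_mid (a point): the turned finial: pale wood, shaped like a plain chess pawn, 74 mm tall, standing upright on its foot, loose; a straight round body 24 mm across from the foot up to 46 mm, a neck 14 mm across, a head 23 mm across at 60 to 67 mm; the point is its centre (37 mm above the foot), z points from foot to head
- block_mid (a point): the sanding block: plain pale rectangular wood, 70 mm (its x) by 36 mm (its y) by 22 mm high, lying flat, loose; the point is its centre (11 mm up)
- dish: the round dish: dark wood, fixed, 160 mm across, rim 10 mm high, inner floor 5 mm above the table and 146 mm across; origin on the table at its centre, z up
- tray: the two-bay tray: pale plywood, fixed, 102 mm (its x) by 219 mm (its y), walls 5 mm thick and 10 mm high, inner floor 4 mm above the table; one cross wall parts a longer bay (112 mm along y by 92 mm, its centre at y = +48.5 mm, x = 0) from a square bay (92 by 92 mm, its centre at y = -58.5 mm, x = 0); origin on the table at the tray's centre, z up
- mug_mid (a point): the glazed mug standing beyond the kits, 80 mm across, 95 mm high, loose; the point is on its axis, 47.5 mm up. To be left alone
Not all that is in view belongs to the job. Of the things like the dish, leave any that is turquoise; of the rest the larger one is meant. Leave any pink look-alike of the part that bears block_mid alone.

How it is judged:
At the end, for the whole second after the job is handed in: Level and at rest: large slice on dish floor within 15 mm of centre; ring on it within 12 mm; finial upright on the slice, within 12 mm of the ring's centre; block (length along the tray within 0.35 rad) and small slice on the floors of their bays within 15 mm of the middle in x and y (horizontal distance between base_slice_mid and dish below 0.015 m and z of base_slice_mid in the frame of dish between 0.01 and 0.018 m and (angle between base_slice_mid's own z axis and vertical below 0.1 rad or angle between base_slice_mid's own z axis and vertical above 3.04 rad) and horizontal distance between collar_mid and base_slice_mid below 0.012 m and z of collar_mid in the frame of dish between 0.026 and 0.032 m and (angle between collar_mid's own z axis and vertical below 0.1 rad or angle between collar_mid's own z axis and vertical above 3.04 rad) and horizontal distance between finial_mid and collar_mid below 0.012 m and z of finial_mid in the frame of dish between 0.057 and 0.063 m and angle between finial_mid's own z axis and vertical below 0.1 rad and x of block_mid in the frame of tray between -0.015 and 0.015 m and y of block_mid in the frame of tray between 0.0335 and 0.0635 m and z of block_mid in the frame of tray between 0.012 and 0.018 m and (angle between block_mid's own z axis and vertical below 0.1 rad or angle between block_mid's own z axis and vertical above 3.04 rad) and angle between the x axis of block_mid and the y axis of tray, either way round below 0.35 rad and x of badge_slice_mid in the frame of tray between -0.015 and 0.015 m and y of badge_slice_mid in the frame of tray between -0.0735 and -0.0435 m and z of badge_slice_mid in the frame of tray between 0.009 and 0.015 m and (angle between badge_slice_mid's own z axis and vertical below 0.1 rad or angle between badge_slice_mid's own z axis and vertical above 3.04 rad) and linear speed of each of base_slice, collar, finial, block, badge_slice below 0.02 m/s); the robot touches nothing.
It fails at once if the mug is shifted by more than 30 mm or tipped (distance of mug_mid from where it was at the start of the episode above 0.03 m or angle between mug_mid's own z axis and vertical above 0.3 rad).
It also fails if it takes over 134 s, if anything falls off the work surface, if the arm or the gripper's body presses on something with over 40 N, if the wrist force passes 120 N, or if a joint passes its speed limit or range.

## Working session

There is one attempt and no reset: what is moved stays moved. The work goes in short steps, Python scripts to look and compute and a tool call to move; the robot and the scene stay as the last step left them, time stands still between calls to the robot, and variables do not carry over. Pictures are saved under pics/ and viewed, at most 14 in all, crops included, and the job is handed in when it is done.

Besides the shell and the picture viewer there is one more tool, called after "Call:" in YAML: its name, and indented under it one key for each argument. jog_arm: Moves the arm, as the interface text tells. Its arguments: {"type":"object","properties":{"series":{"type":"array"},"grip_force":{"type":"number"}},"required":["series"]}

```bash
ls; mkdir -p pics
cat > h.py <<'E'
import numpy as np, cv2
from cell import ctrl
from scipy.spatial.transform import Rotation as Ro
def cloud(name,depth):
    m=ctrl.camera_model(name); f=240/np.tan(np.radians(m['fovy'])/2)
    v,u=np.mgrid[0:480,0:640]
    c=np.stack([(u-m['cx'])/f*depth,(v-m['cy'])/f*depth,depth],-1)
    return (c-np.array(m['t']))@np.array(m['R'])
E
python3 - <<'E'
from h import *
for n in ['scene','side']:
    p,d=ctrl.camera(n); cv2.imwrite(f'pics/{n}0.png',p); np.save(n+'_p.npy',p); np.save(n+'_d.npy',d)
    np.save(n+'_c.npy',cloud(n,d)); m=ctrl.camera_model(n); print(n,m['fovy'],-np.array(m['R']).T@m['t'])
    for q in ['base_slice_mid','badge_slice_mid','collar_mid','finial_mid','block_mid','dish','tray','mug_mid']:
        print(q,[(np.round(r['extent']).astype(int).tolist(),round(float(r['p']),2)) for r in ctrl.spot_in(q,n)])
s=ctrl.get_state(); print(s)
E
```

```text
pics
scene 45.469296302613884 [0.93904934 0.92903357 0.9235738 ]
base_slice_mid [([274, 205, 303, 226], 0.71)]
badge_slice_mid [([263, 172, 274, 189], 0.59)]
collar_mid [([313, 237, 336, 259], 0.61)]
finial_mid []
block_mid [([367, 264, 404, 289], 0.97), ([365, 227, 397, 254], 0.72)]
dish [([419, 243, 476, 288], 0.86), ([228, 261, 306, 325], 0.85), ([466, 332, 551, 408], 0.82)]
tray [([179, 162, 230, 223], 0.64)]
mug_mid [([134, 217, 180, 268], 0.73), ([310, 239, 338, 260], 0.29)]
side 53.66746910874359 [ 0.42076083 -0.61472602  0.83928159]
base_slice_mid [([286, 293, 315, 319], 0.94)]
badge_slice_mid [([285, 355, 309, 377], 0.87)]
collar_mid [([272, 252, 299, 270], 0.82)]
finial_mid [([266, 413, 282, 445], 0.8)]
block_mid [([240, 211, 265, 231], 0.9), ([225, 235, 241, 266], 0.64)]
dish [([199, 139, 252, 169], 0.96), ([173, 201, 220, 234], 0.81), ([326, 216, 386, 264], 0.61)]
tray [([360, 330, 418, 440], 0.79)]
mug_mid [([421, 254, 471, 319], 0.82)]
{'t': 0.9, 'joint_pos': array([-2.10105109e-01,  1.58393528e-01,  1.59698331e+00, -3.97860838e-06,
        1.38619653e+00, -2.10140302e-01]), 'joint_vel': array([-1.12851933e-03, -8.85003210e-05,  2.31636443e-04, -1.02631300e-03,
       -4.10655518e-04, -3.14280555e-04]), 'effort': array([ 8.03134317e-04, -3.85570407e+01, -3.22364473e+01,  7.03196763e-02,
        3.06154846e-02,  4.21276241e-07]), 'tcp_pos': array([ 5.74992452e-01, -2.37599675e-05,  2.14613156e-01]), 'ee_rot': array([7.07094080e-01, 7.07119482e-01, 3.60540601e-06, 9.15440110e-06]), 'force': array([-0.67502334,  0.16154796,  0.23475669]), 'wrist_torque': array([ 0.00414085, -0.01599286,  0.02977197]), 'gripper_force': 0.0, 'finger_gap': 0.09197675582626134}
```

View pics/scene0.png

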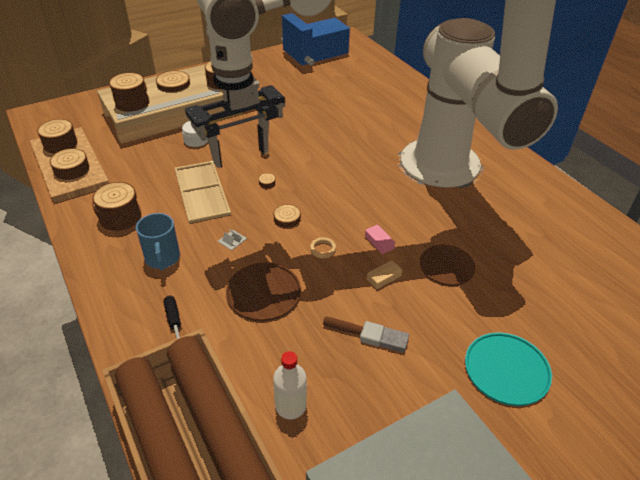

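View pics/side0.png

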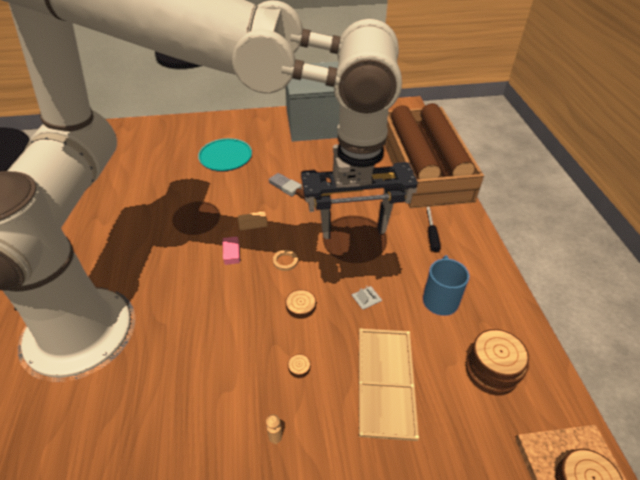

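Side view: the large slice is at (301,303), and the only other bark-edged slices are the small one at (299,366) and the stock piles. The ring is at (286,260), with nothing else like it. The finial is at (274,430). The plain block is at (252,221) and the pink look-alike to leave is at (231,250). The dish is the big brown one at (355,238), not the small brown (196,218) or the turquoise (225,154). The tray is at (388,383) and the mug at (445,287). In the scene view the same things are at: large slice (287,215), ring (323,247), block (384,276), dish (264,290).

Run:
```python
from h import *
C={n:np.load(n+'_c.npy') for n in ['scene','side']}
# approximate extents
B={'side':dict(big=(280,287,322,325),small=(280,350,315,382),ring=(266,246,305,275),fin=(262,408,288,450),block=(236,208,270,234),dish=(318,200,395,268),tray=(352,322,424,445),mug=(418,250,474,322)),
 'scene':dict(big=(268,199,306,230),small=(255,170,280,190),ring=(306,233,342,262),block=(363,260,408,292),dish=(222,255,312,330),tray=(172,155,235,225),mug=(130,210,184,272))}
Z=dict(big=(.012,.024),small=(.011,.021),ring=(.007,.017),fin=(.052,.085),block=(.016,.028),dish=(.006,.016),tray=(.007,.014),mug=(.08,.1))
for n in B:
  for k,(a,b,c,d) in B[n].items():
    P=C[n][b:d,a:c].reshape(-1,3); P=P[np.isfinite(P).all(1)]
    Q=P[(P[:,2]>Z[k][0])&(P[:,2]<Z[k][1])]
    if len(Q)<6: print(n,k,len(Q),np.percentile(P[:,2],[5,50,95,99])); continue
    X=(Q[:,:2]*1000).astype(np.float32); cc,r=cv2.minEnclosingCircle(X); R=cv2.minAreaRect(X)
    print(n,k,len(Q),'med z',np.round(np.median(Q[:,2]),4),'circ',np.round(cc),round(r*2),'rect',[np.round(x,1) for x in R],'xr',np.round(np.percentile(X,[2,98],0)).tolist())
  p=np.load(n+'_p.npy')
p=np.load('side_p.npy'); cv2.imwrite('pics/crop1.png',cv2.resize(p[190:450,180:430],None,fx=2.3,fy=2.3,interpolation=cv2.INTER_CUBIC))
```

```text
side big 631 med z 0.0179 circ [470.   1.] 69 rect [array([469.7,   0.6]), array([66.2, 64.8]), np.float64(85.2)] xr [[440.0, -31.0], [499.0, 30.0]]
side small 380 med z 0.0159 circ [ 451. -146.] 47 rect [array([ 449.9, -146.1]), array([43.5, 42.2]), np.float64(53.1)] xr [[431.0, -167.0], [470.0, -127.0]]
side ring 210 med z 0.0112 circ [446. 134.] 60 rect [array([447.6, 133.3]), array([57.2, 55.1]), np.float64(48.2)] xr [[421.0, 106.0], [474.0, 161.0]]
side fin 162 med z 0.0701 circ [ 394. -274.] 23 rect [array([ 393.4, -274.4]), array([21. , 22.3]), np.float64(68.0)] xr [[384.0, -285.0], [404.0, -267.0]]
side block 306 med z 0.0213 circ [375. 275.] 77 rect [array([375.6, 274.9]), array([69.7, 40.8]), np.float64(2.6)] xr [[343.0, 255.0], [409.0, 293.0]]
side dish 810 med z 0.0073 circ [649. 199.] 218 rect [array([630.5, 199.6]), array([194.5, 156.7]), np.float64(65.8)] xr [[547.0, 107.0], [697.0, 261.0]]
side tray 1134 med z 0.0096 circ [ 612. -195.] 241 rect [array([ 611.7, -194.7]), array([221.5, 101.9]), np.float64(78.8)] xr [[545.0, -308.0], [676.0, -84.0]]
side mug 537 med z 0.
[... 504 characters left out ...]
137.1]), array([59.5, 54.9]), np.float64(60.4)] xr [[423.0, 110.0], [477.0, 166.0]]
scene block 443 med z 0.0214 circ [377. 277.] 79 rect [array([378. , 277.5]), array([73.2, 39. ]), np.float64(3.7)] xr [[345.0, 260.0], [412.0, 297.0]]
scene dish 1375 med z 0.0075 circ [629. 178.] 180 rect [array([624.2, 186.8]), array([162.2, 158.4]), np.float64(64.1)] xr [[550.0, 112.0], [700.0, 263.0]]
scene tray 593 med z 0.0092 circ [ 590. -193.] 274 rect [array([ 592.6, -192.7]), array([238., 143.]), np.float64(78.1)] xr [[548.0, -304.0], [678.0, -80.0]]
scene mug 530 med z 0.0896 circ [786. -12.] 109 rect [array([780.6, -18. ]), array([90.7, 82.6]), np.float64(32.2)] xr [[739.0, -60.0], [814.0, 30.0]]
```

View pics/crop1.png

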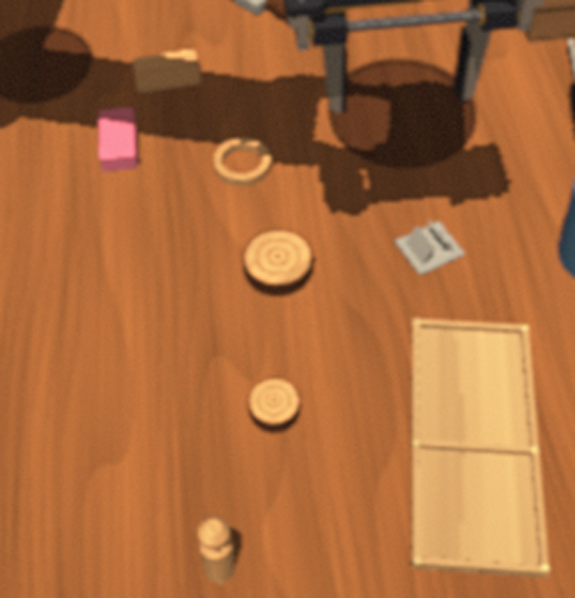

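The crop confirms it: bark-edged large slice at crop (278,258), small slice (274,402), ring (242,160), finial (216,548), plain block (167,72) next to the pink one (117,138), and the tray with its cross wall at row 447. Next I'll refine the dish and tray fits and check the cross wall.

Run:
```python
from h import *
from scipy.optimize import least_squares
for n,(a,b,c,d) in dict(side=(310,195,400,270),scene=(218,250,315,332)).items():
    P=np.load(n+'_c.npy')[b:d,a:c].reshape(-1,3); Q=P[(P[:,2]>.0082)&(P[:,2]<.013)]
    Q=Q[abs(np.hypot(Q[:,0]-.6245,Q[:,1]-.187)-.076)<.012]
    s=least_squares(lambda q:np.hypot(Q[:,0]-q[0],Q[:,1]-q[1])-.0765,[.6245,.187],loss='soft_l1',f_scale=.002)
    print(n,'dish',len(Q),s.x)
P=np.load('side_c.npy')[322:445,352:424].reshape(-1,3)
Q=P[(P[:,2]>.0075)&(P[:,2]<.013)][:,:2]-[.612,-.1947]
t=np.radians(78.8); e=np.array([np.cos(t),np.sin(t)]); f=np.array([e[1],-e[0]])
y=Q@e; x=Q@f
print(np.histogram(y*1000,bins=np.arange(-120,121,6))); print(np.histogram(x*1000,bins=np.arange(-60,61,6)))
m=abs(x)<.035; print('cross wall',np.median(y[m&(abs(y)<.03)]), 'expected -0.010')
F=P[(P[:,2]>.001)&(P[:,2]<.006)]; print('floor z',np.median(F[:,2]))
P=np.load('side_c.npy')[238:262,226:240].reshape(-1,3); print('pink',P.mean(0),P.max(0))
```

```text
side dish 240 [0.62271719 0.18368079]
scene dish 397 [0.62502015 0.18777046]
(array([  0,  79, 115,  23,  16,  18,  22,  21,  19,  19,  17,  17,  19,
        18,  16,  19,  15,  62, 114,  18,  17,  14,  19,  15,  15,  15,
        14,  17,  11,  17,  15,  13,  14,   9,  16,  14,  15,  94,  34,
         0]), array([-120, -114, -108, -102,  -96,  -90,  -84,  -78,  -72,  -66,  -60,
        -54,  -48,  -42,  -36,  -30,  -24,  -18,  -12,   -6,    0,    6,
         12,   18,   24,   30,   36,   42,   48,   54,   60,   66,   72,
         78,   84,   90,   96,  102,  108,  114,  120]))
(array([  0, 191, 116,  33,  35,  27,  28,  28,  30,  31,  27,  37,  23,
        33,  28,  32,  28, 174, 124,   0]), array([-60, -54, -48, -42, -36, -30, -24, -18, -12,  -6,   0,   6,  12,
        18,  24,  30,  36,  42,  48,  54,  60]))
cross wall -0.010641251481885501 expected -0.010
floor z 0.003507635480312603
pink [0.32766318 0.17135652 0.02045495] [0.42076083 0.23216976 0.83928159]
```

Call:
jog_arm:
  series:
    - [[0.1, -1, 0.6], 0, -1]
    - [[0, -1, 0.6], 0, -1]
    - [[0, -1, 0.8], 0, -1]
    - [[0, -1, 0.8], 0, -1]
    - [[0, -1, 1], 0, -1]
    - [[0, -0.2, 1], 0, -1]
    - [[0, 0, 1], 0, -1]
    - [[0, 0, 1], 0, -1]
    - [[0, 0, 0.6], 0, -1]
    - [[0, 0, 0], 0, -1]
  grip_force: 20

```text
t: 2.15
tcp_pos: [0.4704, 0.0021, 0.066]
ee_rot: [0.707, 0.707, -0.0, -0.001]
force: [0.1, 0.5, -0.2]
finger_gap: 0.0919
gripper_force: 0.0
```

Call:
jog_arm:
  series:
    - [[0, 0, 1], 0, -1]
    - [[0, 0, 1], 0, -1]
    - [[0, 0, 0.7], 0, -1]
    - [[0, 0, 0.35], 0, -1]
    - [[0, 0, 0], 0, 1]
    - [[0, 0, 0], 0, 1]
    - [[0, 0, 0], 0, 1]
    - [[0, 0, 0], 0, 1]
    - [[0, 0, 0], 0, 1]
    - [[0, 0, 0], 0, 1]
  grip_force: 20

```text
t: 3.4
tcp_pos: [0.4716, 0.0018, 0.0062]
ee_rot: [0.707, 0.707, 0.0, 0.0]
force: [-1.1, -0.8, 5.8]
finger_gap: 0.0652
gripper_force: 20.0
```

Call:
jog_arm:
  series:
    - [[0, 0, -1], 0, 1]
    - [[0, 0, -1], 0, 1]
    - [[0.9, 0.7, -0.5], 0, 1]
    - [[0.9, 0.8, 0], 0, 1]
    - [[0.9, 0.8, 0], 0, 1]
    - [[0.9, 0.8, 0], 0, 1]
    - [[0.9, 0.8, 0], 0, 1]
    - [[0.9, 0.8, 0], 0, 1]
    - [[0.9, 0.8, 0], 0, 1]
    - [[0.9, 0.8, 0], 0, 1]

```text
t: 4.65
tcp_pos: [0.5969, 0.1466, 0.0548]
ee_rot: [0.707, 0.707, -0.001, -0.0]
force: [0.4, -0.3, -0.2]
finger_gap: 0.0654
gripper_force: 20.0
```

Call:
jog_arm:
  series:
    - [[0.9, 0.7, 0], 0, 1]
    - [[0.9, 0.6, 0], 0, 1]
    - [[0.1, 0, 0.5], 0, 1]
    - [[0, 0, 0.5], 0, 1]
    - [[0, 0, 0.5], 0, 1]
    - [[0, 0, 0.3], 0, 1]
    - [[0, 0, 0], 0, 1]

```text
t: 5.52
tcp_pos: [0.6224, 0.1836, 0.0188]
ee_rot: [0.707, 0.707, -0.001, -0.0]
force: [0.2, -0.5, -1.1]
finger_gap: 0.0654
gripper_force: 20.0
```

Call:
jog_arm:
  series:
    - [[0.1, 0.1, 0.2], 0, 1]
    - [[0, 0, 0.17], 0, 1]
    - [[0, 0, 0], 0, 1]
    - [[0, 0, 0], 0, -1]
    - [[0, 0, 0], 0, -1]
    - [[0, 0, 0], 0, -1]
    - [[0, 0, -0.5], 0, -1]
    - [[0, 0, -1], 0, -1]
    - [[0, 0, -1], 0, -1]
    - [[0, 0, -1], 0, -1]

```text
t: 6.78
tcp_pos: [0.6256, 0.1861, 0.0846]
ee_rot: [0.707, 0.707, 0.001, 0.001]
force: [0.3, -0.6, 0.4]
finger_gap: 0.0916
gripper_force: 0.0
```

Call:
jog_arm:
  series:
    - [[-0.3, -1, 0], 0, -1]
    - [[-0.3, -1, 0], 0, -1]
    - [[-0.3, -1, 0], 0, -1]
    - [[-0.3, -1, 0], 0, -1]
    - [[-0.3, -1, 0], 0, -1]
    - [[-0.3, -1, 0], 0, -1]
    - [[-0.3, -1, 0], 0, -1]
    - [[-0.3, -1, 0], 0, -1]
    - [[-0.2, -0.8, 0.5], 0, -1]
    - [[0, 0, 0.5], 0, -1]

```text
t: 8.02
tcp_pos: [0.4489, 0.134, 0.0628]
ee_rot: [0.707, 0.707, 0.0, 0.0]
force: [0.5, -0.3, -0.7]
finger_gap: 0.0919
gripper_force: 0.0
```

```bash
cat > m.py <<'E'
from h import *
def meas(n,c,r,zlo,zhi):
    p,d=ctrl.camera(n); C=cloud(n,d); P=C.reshape(-1,3)
    Q=P[(np.hypot(P[:,0]-c[0],P[:,1]-c[1])<r)&(P[:,2]>zlo)&(P[:,2]<zhi)]
    X=(Q[:,:2]*1000).astype(np.float32); R=cv2.minAreaRect(X); cc,rr=cv2.minEnclosingCircle(X)
    print(n,len(Q),'z',np.round(np.median(Q[:,2]),4),'circ',np.round(cc,1),round(rr*2,1),'rect',[np.round(v,1) for v in R])
    return p
E
python3 - <<'E'
from m import *
for n in ['side','scene']:
    meas(n,(.624,.186),.05,.018,.03); meas(n,(.448,.135),.05,.006,.02)
print(ctrl.get_state()['tcp_pos'])
E
```

```text
side 428 z 0.0228 circ [623.7 184.2] 68.7 rect [array([623.9, 184.5]), array([65.7, 65.4]), np.float64(33.6)]
side 221 z 0.0111 circ [447. 135.] 61.7 rect [array([447.3, 134.7]), array([59.9, 54.7]), np.float64(83.7)]
scene 609 z 0.0233 circ [624.7 186.8] 69.1 rect [array([625.7, 187.2]), array([66.7, 64.2]), np.float64(86.5)]
scene 235 z 0.011 circ [446.9 135.2] 64.6 rect [array([448.8, 136.5]), array([59.7, 56.9]), np.float64(77.8)]
[0.44980922 0.1340566  0.06259101]
```

Call:
jog_arm:
  series:
    - [[0.07, -0.1, 1], 0, -1]
    - [[0, 0, 1], 0, -1]
    - [[0, 0, 0.7], 0, -1]
    - [[0, 0, 0.25], 0, -1]
    - [[0, 0, 0], 0, 1]
    - [[0, 0, 0], 0, 1]
    - [[0, 0, 0], 0, 1]
    - [[0, 0, 0], 0, 1]
    - [[0, 0, 0], 0, 1]
    - [[0, 0, 0], 0, 1]
  grip_force: 15

```text
t: 9.48
tcp_pos: [0.4474, 0.1354, 0.0036]
ee_rot: [0.707, 0.707, 0.0, 0.0]
force: [-0.5, -0.7, 4.0]
finger_gap: 0.0574
gripper_force: 15.0
```

Call:
jog_arm:
  series:
    - [[0, 0, -1], 0, 1]
    - [[0, 0, -1], 0, 1]
    - [[0, 0.8, -1], 0, 1]
    - [[0.3, 1, 0], 0, 1]
    - [[0.4, 1, 0], 0, 1]
    - [[0.4, 1, 0], 0, 1]
    - [[0.4, 1, 0], 0, 1]
    - [[0.4, 1, 0], 0, 1]
    - [[0.3, 1, 0], 0, 1]
    - [[0.3, 1, 0], 0, 1]

```text
t: 10.72
tcp_pos: [0.6032, 0.1855, 0.0625]
ee_rot: [0.707, 0.707, -0.0, -0.0]
force: [-1.0, 0.3, -0.5]
finger_gap: 0.0573
gripper_force: 15.0
```

Call:
jog_arm:
  series:
    - [[0, 0.8, 0], 0, 1]
    - [[0, 0.25, 0.4], 0, 1]
    - [[0, 0, 0.6], 0, 1]
    - [[0, 0, 0.4], 0, 1]
    - [[0, 0, 0.2], 0, 1]
    - [[0, 0, 0.1], 0, 1]
    - [[0, 0, 0], 0, 1]

```text
t: 11.6
tcp_pos: [0.624, 0.1854, 0.0294]
ee_rot: [0.707, 0.707, 0.0, 0.0]
force: [0.0, 0.5, -0.5]
finger_gap: 0.0572
gripper_force: 15.0
```

Call:
jog_arm:
  series:
    - [[0, 0, 0.12], 0, 1]
    - [[0, 0, 0], 0, 1]
    - [[0, 0, 0], 0, -1]
    - [[0, 0, 0], 0, -1]
    - [[0, 0, 0], 0, -1]
    - [[0, 0, -0.5], 0, -1]
    - [[0, 0, -1], 0, -1]
    - [[0, 0, -1], 0, -1]
    - [[0, 0, -1], 0, -1]
    - [[0, 0, -1], 0, -1]

```text
t: 12.85
tcp_pos: [0.6243, 0.1854, 0.1188]
ee_rot: [0.707, 0.707, 0.0, 0.0]
force: [0.2, 0.1, 0.2]
finger_gap: 0.0918
gripper_force: 0.0
```

Call:
jog_arm:
  series:
    - [[-1, -0.5, -1], 0, -1]
    - [[-1, -0.5, 0], 0, -1]
    - [[-1, -0.5, 0], 0, -1]
    - [[-1, -0.5, 0], 0, -1]
    - [[-1, -0.5, 0], 0, -1]
    - [[-1, -0.5, 0], 0, -1]
    - [[-1, -0.5, 0], 0, -1]
    - [[-1, -0.5, 0], 0, -1]
    - [[-1, -0.5, 0], 0, -1]
    - [[-1, -0.5, 0], 0, -1]

```text
t: 14.1
tcp_pos: [0.5235, -0.0156, 0.1373]
ee_rot: [0.707, 0.707, 0.0, 0.0]
force: [0.3, -0.3, -0.7]
finger_gap: 0.0918
gripper_force: 0.0
```

Call:
jog_arm:
  series:
    - [[-1, -0.5, 0], 0, -1]
    - [[-1, -0.5, 0], 0, -1]
    - [[-1, -0.5, 0], 0, -1]
    - [[-1, -0.5, 0], 0, -1]
    - [[-1, -0.5, 0], 0, -1]
    - [[-1, -0.5, 0], 0, -1]
    - [[-1, -0.5, 0], 0, -1]
    - [[-1, -0.5, 0], 0, -1]
    - [[-1, -0.5, 0], 0, -1]
    - [[-1, -0.5, 0], 0, -1]

```text
t: 15.35
tcp_pos: [0.4234, -0.2155, 0.1373]
ee_rot: [0.707, 0.707, 0.0, 0.0]
force: [0.5, -0.1, 0.5]
finger_gap: 0.0918
gripper_force: 0.0
```

Call:
jog_arm:
  series:
    - [[-1, -0.5, 0], 0, -1]
    - [[-1, -0.5, 0], 0, -1]
    - [[-1, -0.5, 0], 0, -1]
    - [[0, 0, 0], 0, -1]

```text
t: 15.85
tcp_pos: [0.3934, -0.2757, 0.1373]
ee_rot: [0.708, 0.706, -0.0, 0.0]
force: [-0.1, 0.6, -0.6]
finger_gap: 0.0921
gripper_force: 0.0
```

Run:
```python
from m import *
for n in ['side','scene']:
    meas(n,(.624,.186),.05,.029,.045)
p=meas('side',(.393,-.274),.03,.052,.085)
meas('side',(.393,-.274),.04,.012,.04)
cv2.imwrite('pics/side1.png',cv2.resize(p[180:280,300:420],None,fx=4,fy=4,interpolation=cv2.INTER_CUBIC))
w,d=ctrl.camera('wrist'); cv2.imwrite('pics/wrist1.png',w)
s=ctrl.get_state();print(s['tcp_pos'])
m=ctrl.camera_model('wrist'); print(m['fovy'],m['cx'],m['cy'],np.round(m['tool_from_camera'],3).tolist())
```

```text
side 211 z 0.034 circ [622.3 183.6] 60.3 rect [array([622.5, 182.9]), array([56.5, 55.3]), np.float64(12.4)]
scene 284 z 0.0345 circ [625.1 187.4] 61.3 rect [array([624.7, 186.9]), array([56.5, 58.1]), np.float64(45.4)]
side 162 z 0.0703 circ [ 394.3 -273.9] 23.2 rect [array([ 394.4, -274. ]), array([21.6, 21.6]), np.float64(83.4)]
side 92 z 0.0269 circ [ 393.9 -275.2] 23.5 rect [array([ 393.9, -280.3]), array([11.6, 23.4]), np.float64(89.8)]
[ 0.39423099 -0.2739217   0.13682799]
65.70646984690485 317.2987270879202 232.47679954470794 [[-0.001, -0.961, -0.277, 0.079], [1.0, -0.0, -0.0, -0.001], [0.0, -0.277, 0.961, -0.171], [0.0, 0.0, 0.0, 1.0]]
```

View pics/side1.png

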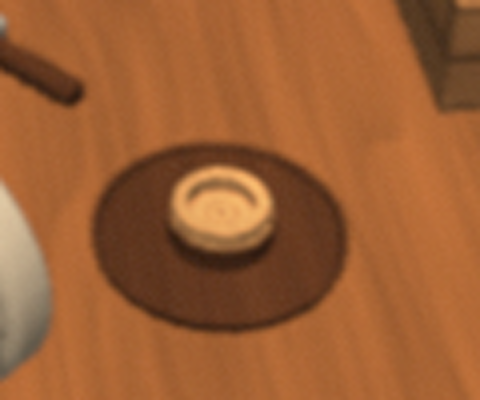

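View pics/wrist1.png

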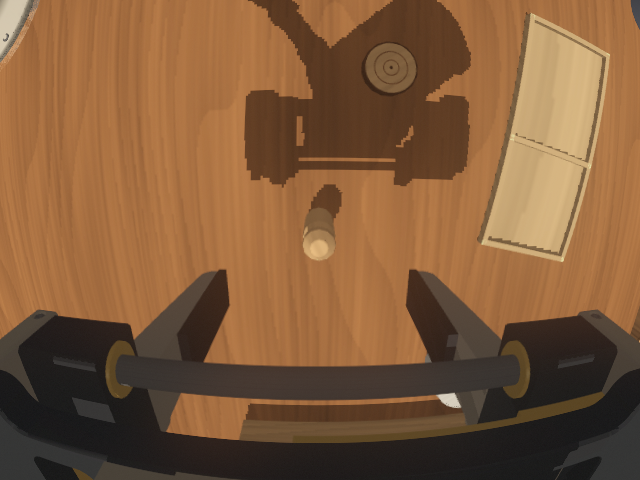

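Side crop: the ring sits centred on the large slice in the dish (crop (221,210)). Wrist view: the finial's head is at (319,247), centred between the fingers, and nothing stands in the descent path.

Call:
jog_arm:
  series:
    - [[0.05, 0, 1], 0, -1]
    - [[0, 0, 1], 0, -1]
    - [[0, 0, 1], 0, -1]
    - [[0, 0, 1], 0, -1]
    - [[0, 0, 1], 0, -1]
    - [[0, 0, 0.6], 0, -1]
    - [[0, 0, 0], 0, -1]

```text
t: 16.98
tcp_pos: [0.3937, -0.2728, 0.0242]
ee_rot: [0.707, 0.707, 0.0, -0.001]
force: [-0.1, 0.2, 0.2]
finger_gap: 0.0921
gripper_force: 0.0
```

Call:
jog_arm:
  series:
    - [[0, 0, 0], 0, 1]
    - [[0, 0, 0], 0, 1]
    - [[0, 0, 0], 0, 1]
    - [[0, 0, 0], 0, 1]
    - [[0, 0, 0], 0, 1]
    - [[0, 0, 0], 0, 1]
    - [[0, 0, 0], 0, 1]
    - [[0, 0, 0], 0, 1]
  grip_force: 15

```text
t: 17.98
tcp_pos: [0.394, -0.2736, 0.0247]
ee_rot: [0.707, 0.707, 0.0, -0.0]
force: [-0.2, -0.5, 0.2]
finger_gap: 0.0235
gripper_force: 15.0
```

Call:
jog_arm:
  series:
    - [[0, 0, -0.6], 0, 1]
    - [[0, 0, -1], 0, 1]
    - [[0, 0, -1], 0, 1]
    - [[0, 0, -1], 0, 1]
    - [[0.6, 0.4, -0.4], 0, 1]
    - [[1, 0.5, 0], 0, 1]
    - [[1, 0.5, 0], 0, 1]
    - [[1, 0.5, 0], 0, 1]
    - [[1, 0.5, 0], 0, 1]
    - [[1, 0.5, 0], 0, 1]

```text
t: 19.23
tcp_pos: [0.4523, -0.1599, 0.1046]
ee_rot: [0.707, 0.707, 0.0, -0.0]
force: [0.9, -0.6, -0.4]
finger_gap: 0.0232
gripper_force: 15.0
```

Call:
jog_arm:
  series:
    - [[1, 0.5, 0], 0, 1]
    - [[1, 0.5, 0], 0, 1]
    - [[1, 0.5, 0], 0, 1]
    - [[1, 0.5, 0], 0, 1]
    - [[1, 0.5, 0], 0, 1]
    - [[1, 0.5, 0], 0, 1]
    - [[1, 0.5, 0], 0, 1]
    - [[1, 0.5, 0], 0, 1]
    - [[1, 0.5, 0], 0, 1]
    - [[1, 0.5, 0], 0, 1]

```text
t: 20.48
tcp_pos: [0.5518, 0.0402, 0.1045]
ee_rot: [0.707, 0.707, -0.0, -0.0]
force: [0.7, 0.4, 0.5]
finger_gap: 0.0232
gripper_force: 15.0
```

Call:
jog_arm:
  series:
    - [[1, 0.5, 0], 0, 1]
    - [[1, 0.5, 0], 0, 1]
    - [[1, 0.5, 0], 0, 1]
    - [[1, 0.5, 0], 0, 1]
    - [[1, 0.5, 0], 0, 1]
    - [[0.8, 0.5, 0], 0, 1]
    - [[0.6, 0.1, 0], 0, 1]
    - [[0, 0, 0], 0, 1]
    - [[0, 0, 0], 0, 1]

```text
t: 21.6
tcp_pos: [0.6136, 0.1661, 0.1047]
ee_rot: [0.707, 0.707, -0.0, -0.0]
force: [0.7, 1.0, -0.8]
finger_gap: 0.0235
gripper_force: 15.0
```

Run:
```python
from m import *
print(ctrl.get_state()['tcp_pos'])
for n in ['side','scene']:
    p=meas(n,(.624,.186),.035,.028,.04); meas(n,(.624,.186),.02,.10,.135)
w,d=ctrl.camera('wrist'); cv2.imwrite('pics/wrist2.png',w)
cv2.imwrite('pics/scene2.png',cv2.resize(p[200:340,190:340],None,fx=4,fy=4))
```

```text
[0.61364188 0.16610484 0.1046807 ]
side 194 z 0.0338 circ [622. 183.] 61.0 rect [array([622. , 181.1]), array([55.6, 55.7]), np.float64(77.8)]
side 5 z 0.1257 circ [624.  169.6] 4.5 rect [array([624. , 169.6]), array([1.1, 4.3]), np.float64(17.1)]
scene 296 z 0.0341 circ [622.9 186.8] 63.5 rect [array([625.3, 187.1]), array([58.6, 58.4]), np.float64(24.4)]
scene 187 z 0.1205 circ [623.5 175.8] 32.6 rect [array([623.3, 174.2]), array([11.9, 32.5]), np.float64(82.8)]
```

View pics/scene2.png

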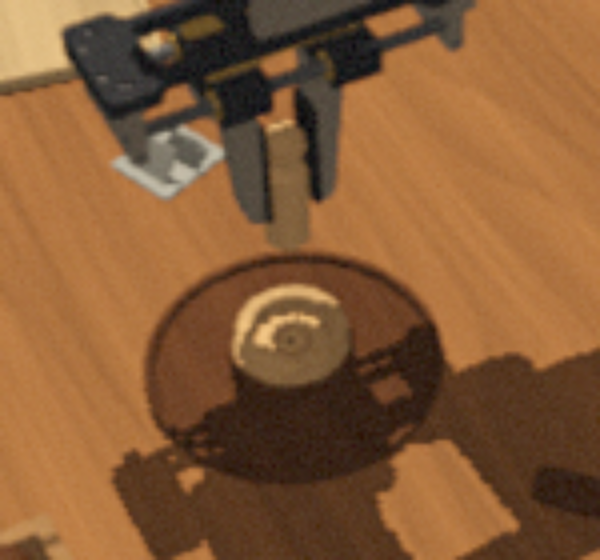

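Scene crop: the finial hangs upright between the fingers (288,190), and the ring lies centred on the slice (292,337).

Call:
jog_arm:
  series:
    - [[1, 0.52, 0], 0, 1]
    - [[0, 0, 0.5], 0, 1]
    - [[0, 0, 0.8], 0, 1]
    - [[0, 0, 0.6], 0, 1]
    - [[0, 0, 0.4], 0, 1]
    - [[0, 0, 0.3], 0, 1]
    - [[0, 0, 0.15], 0, 1]
    - [[0, 0, 0], 0, 1]
    - [[0, 0, 0], 0, 1]

```text
t: 22.98
tcp_pos: [0.6248, 0.1864, 0.0503]
ee_rot: [0.707, 0.707, 0.0, 0.0]
force: [0.2, 1.4, -0.3]
finger_gap: 0.0233
gripper_force: 15.0
```

Call:
jog_arm:
  series:
    - [[0, 0, 0.1], 0, 1]
    - [[0, 0, 0], 0, 1]
    - [[0, 0, 0], 0, 0.3]
    - [[0, 0, 0], 0, -0.3]
    - [[0, 0, 0], 0, -1]
    - [[0, 0, 0], 0, -1]
    - [[0, 0, -0.5], 0, -1]
    - [[0, 0, -1], 0, -1]
    - [[0, 0, -1], 0, -1]
    - [[0, 0, -1], 0, -1]

```text
t: 24.22
tcp_pos: [0.625, 0.1865, 0.1202]
ee_rot: [0.707, 0.707, 0.001, 0.001]
force: [0.5, 0.7, -0.2]
finger_gap: 0.0921
gripper_force: 0.0
```

Call:
jog_arm:
  series:
    - [[0, 0, -1], 0, -1]
    - [[0.36, -1, -0.5], 0, -1]
    - [[0.36, -1, 0], 0, -1]
    - [[0.36, -1, 0], 0, -1]
    - [[0.36, -1, 0], 0, -1]
    - [[0.36, -1, 0], 0, -1]
    - [[0.36, -1, 0], 0, -1]
    - [[0.36, -1, 0], 0, -1]
    - [[0.36, -1, 0], 0, -1]
    - [[0.36, -1, 0], 0, -1]

```text
t: 25.48
tcp_pos: [0.4439, 0.2514, 0.1488]
ee_rot: [0.707, 0.707, 0.0, 0.0]
force: [-0.5, 0.1, -0.0]
finger_gap: 0.0921
gripper_force: 0.0
```

Call:
jog_arm:
  series:
    - [[0.4, -1, 0], 0, -1]
    - [[0.4, -1, 0], 0, -1]
    - [[0.4, -1, 0], 0, -1]
    - [[0, -0.4, 0], 0, -1]
    - [[0, 0, 0], 1, -1]
    - [[0, 0, 0], 1, -1]
    - [[0, 0, 0], 1, -1]
    - [[0, 0, 0], 1, -1]
    - [[0, 0, 0], 1, -1]
    - [[0, 0, 0], 1, -1]

```text
t: 26.72
tcp_pos: [0.3765, 0.275, 0.1479]
ee_rot: [0.839, 0.544, 0.0, 0.0]
force: [0.3, -0.2, 0.2]
finger_gap: 0.0918
gripper_force: 0.0
```

Call:
jog_arm:
  series:
    - [[0, 0, 0], 1, -1]
    - [[0, 0, 0], 1, -1]
    - [[0, 0, 0], 1, -1]
    - [[0, 0, 0], 1, -1]
    - [[0, 0, 0], 1, -1]
    - [[0, 0, 0], 1, -1]
    - [[0, 0, 0], 1, -1]
    - [[0, 0, 0], 1, -1]
    - [[0, 0, 0], 1, -1]
    - [[0, 0, 0], 1, -1]

```text
t: 27.98
tcp_pos: [0.3765, 0.275, 0.1479]
ee_rot: [0.975, 0.224, 0.0, 0.0]
force: [0.1, 0.0, -0.5]
finger_gap: 0.0918
gripper_force: 0.0
```

Call:
jog_arm:
  series:
    - [[0, 0, 0], 1, -1]
    - [[0, 0, 0], 1, -1]
    - [[0, 0, 0], 1, -1]
    - [[0, 0, 0], 1, -1]
    - [[0, 0, 0], 1, -1]
    - [[0, 0, 0], 0.7, -1]
    - [[0, 0, 0], 0, -1]

```text
t: 28.85
tcp_pos: [0.3764, 0.2751, 0.1478]
ee_rot: [1.0, 0.028, 0.0, 0.0]
force: [-0.1, 0.0, 0.2]
finger_gap: 0.0919
gripper_force: 0.0
```

Run:
```python
from m import *
s=ctrl.get_state(); print(s['tcp_pos'],np.round(Ro.from_quat(s['ee_rot']).as_matrix(),3).tolist(),s['joint_pos'][5])
for n in ['side','scene']:
    p=meas(n,(.624,.186),.015,.088,.105); meas(n,(.376,.276),.06,.016,.028)
    np.save('pp.npy',p)
    cv2.imwrite(f'pics/{n}3.png',p)
w,d=ctrl.camera('wrist'); cv2.imwrite('pics/wrist3.png',w)
```

```text
[0.37644263 0.2750627  0.14782088] [[0.998, 0.056, 0.0], [0.056, -0.998, -0.0], [0.0, 0.0, -1.0]] 1.8857041676305768
side 58 z 0.0941 circ [623.2 183. ] 22.7 rect [array([623.5, 182.3]), array([15.5, 21.2]), np.float64(75.9)]
side 299 z 0.0215 circ [375.5 275.1] 76.2 rect [array([375.7, 274.5]), array([69.2, 39. ]), np.float64(3.9)]
scene 79 z 0.0936 circ [625.3 188.8] 23.5 rect [array([625.8, 189.8]), array([19.2, 21.8]), np.float64(72.7)]
scene 440 z 0.0218 circ [377.5 279.3] 78.8 rect [array([377.6, 277.1]), array([75.5, 39.2]), np.float64(3.8)]
```

View pics/wrist3.png

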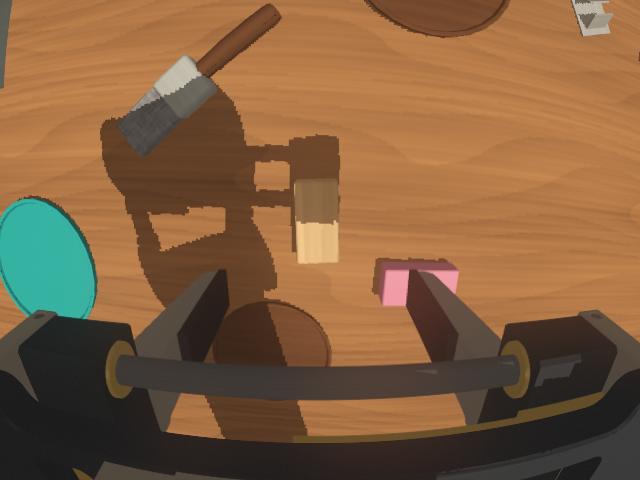

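View pics/scene3.png

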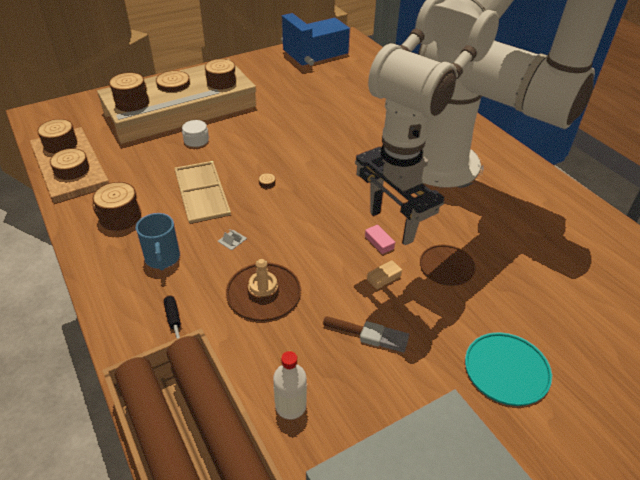

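Wrist view: the plain block is at (317,222), aligned with the fingers. The pink one at (420,285) is close to the right finger, so I'll check clearance. In the scene view the finial stands upright in the ring at (263,275).

Run:
```python
from h import *
for n in ['side','scene']:
    p=np.load(n+'_p.npy'); C=np.load(n+'_c.npy')
    b,g,r=[p[...,i].astype(int) for i in range(3)]
    m=(b>g+40)&(r>g+40)&(C[...,2]>.005)&(C[...,2]<.03)
    P=C[m]; print(n,m.sum(),P.min(0),P.max(0))
```

```text
Traceback (most recent call last):
ValueError: zero-size array to reduction operation minimum which has no identity
```

Run:
```python
from h import *
for n in ['side','scene']:
    p=np.load(n+'_p.npy'); C=np.load(n+'_c.npy')
    h=cv2.cvtColor(p,cv2.COLOR_BGR2HSV)
    m=(h[...,0]>155)&(h[...,0]<178)&(h[...,1]>80)&(h[...,2]>120)&(C[...,2]>.004)&(C[...,2]<.04)
    P=C[m]; print(n,m.sum()); 
    if m.sum(): print(np.percentile(P,[3,97],0))
```

```text
side 348
[[0.30777491 0.14268513 0.00771584]
 [0.33923482 0.20697119 0.02462481]]
scene 384
[[0.30933737 0.14934549 0.00587779]
 [0.34135973 0.21534018 0.02513   ]]
```

Call:
jog_arm:
  series:
    - [[0, 0, 1], 0, -0.3]
    - [[0, 0, 1], 0, -0.3]
    - [[0, 0, 1], 0, -0.3]
    - [[0, 0, 1], 0, -0.3]
    - [[0, 0, 1], 0, -0.3]
    - [[0, 0, 1], 0, -0.3]
    - [[0, 0, 0.6], 0, -0.3]
    - [[0, 0, 0.35], 0, -0.3]
    - [[0, 0, 0], 0, -0.3]

```text
t: 30.22
tcp_pos: [0.3763, 0.2752, 0.0087]
ee_rot: [1.0, 0.028, -0.0, 0.0]
force: [-0.5, 0.0, 0.7]
finger_gap: 0.0596
gripper_force: 0.0
```

Call:
jog_arm:
  series:
    - [[0, 0, 0], 0, 1]
    - [[0, 0, 0], 0, 1]
    - [[0, 0, 0], 0, 1]
    - [[0, 0, 0], 0, 1]
    - [[0, 0, 0], 0, 1]
    - [[0, 0, 0], 0, 1]
  grip_force: 20

```text
t: 30.98
tcp_pos: [0.3768, 0.2754, 0.0093]
ee_rot: [1.0, 0.028, 0.0, -0.0]
force: [-0.8, 0.8, 5.2]
finger_gap: 0.036
gripper_force: 19.9
```

Call:
jog_arm:
  series:
    - [[0, 0, -0.6], 0, 1]
    - [[0, 0, -1], 0, 1]
    - [[0, 0, -1], 0, 1]
    - [[0, 0, -1], 0, 1]
    - [[0.5, 1, -0.4], 0, 1]
    - [[0.5, 1, 0], 0, 1]
    - [[0.5, 1, 0], 0, 1]
    - [[0.5, 1, 0], 0, 1]
    - [[0.5, 1, 0], 0, 1]
    - [[0.5, 1, 0], 0, 1]

```text
t: 32.22
tcp_pos: [0.4431, 0.158, 0.0891]
ee_rot: [1.0, 0.028, -0.0, 0.0]
force: [-0.9, 0.4, -0.3]
finger_gap: 0.0358
gripper_force: 19.9
```

Call:
jog_arm:
  series:
    - [[0.5, 1, 0], 0, 1]
    - [[0.5, 1, 0], 0, 1]
    - [[0.5, 1, 0], 0, 1]
    - [[0.5, 1, 0], 0, 1]
    - [[0.5, 1, 0], 0, 1]
    - [[0.5, 1, 0], 0, 1]
    - [[0.5, 1, 0], 0, 1]
    - [[0.5, 1, 0], 0, 1]
    - [[0.5, 1, 0], 0, 1]
    - [[0.5, 1, 0], 0, 1]

```text
t: 33.48
tcp_pos: [0.5547, -0.0367, 0.0888]
ee_rot: [1.0, 0.028, -0.0, -0.0]
force: [-0.1, -0.5, 0.8]
finger_gap: 0.0359
gripper_force: 19.9
```

Call:
jog_arm:
  series:
    - [[0.5, 1, 0], 0, 1]
    - [[0.5, 1, 0], 0, 1]
    - [[0.5, 1, 0], 0, 1]
    - [[0.5, 1, 0], 0, 1]
    - [[0.5, 1, 0], 0, 1]
    - [[0.5, 0.8, 0], 0, 1]
    - [[0, 0, 0], -1, 1]
    - [[0, 0, 0], -1, 1]
    - [[0, 0, 0], -1, 1]
    - [[0, 0, 0], -1, 1]

```text
t: 34.72
tcp_pos: [0.6206, -0.1486, 0.0886]
ee_rot: [0.986, 0.168, -0.0, -0.0]
force: [-0.0, 0.5, -0.7]
finger_gap: 0.0359
gripper_force: 19.9
```

Call:
jog_arm:
  series:
    - [[0, 0, 0], -1, 1]
    - [[0, 0, 0], -1, 1]
    - [[0, 0, 0], -1, 1]
    - [[0, 0, 0], -1, 1]
    - [[0, 0, 0], -1, 1]
    - [[0, 0, 0], -1, 1]
    - [[0, 0, 0], -1, 1]
    - [[0, 0, 0], -1, 1]
    - [[0, 0, 0], -1, 1]
    - [[0, 0, 0], -1, 1]

```text
t: 35.98
tcp_pos: [0.6206, -0.1486, 0.0886]
ee_rot: [0.869, 0.495, -0.0, -0.0]
force: [0.6, 0.4, -0.6]
finger_gap: 0.0355
gripper_force: 19.9
```

Call:
jog_arm:
  series:
    - [[0, 0, 0], -1, 1]
    - [[0, 0, 0], -1, 1]
    - [[0, 0, 0], -1, 1]
    - [[0, 0, 0], -1, 1]
    - [[0, 0, 0], -0.9, 1]
    - [[0, 0, 0], 0, 1]

```text
t: 36.72
tcp_pos: [0.6206, -0.1484, 0.0886]
ee_rot: [0.773, 0.634, -0.0, -0.0]
force: [0.1, -0.2, -0.4]
finger_gap: 0.0358
gripper_force: 19.9
```

Run:
```python
from m import *
s=ctrl.get_state(); print(s['tcp_pos'],np.round(Ro.from_quat(s['ee_rot']).as_matrix(),3).tolist(),s['joint_pos'][5],s['finger_gap'])
w,d=ctrl.camera('wrist'); cv2.imwrite('pics/wrist4.png',w)
```

```text
[ 0.62055864 -0.14842405  0.08861229] [[0.195, 0.981, -0.0], [0.981, -0.195, 0.0], [0.0, -0.0, -1.0]] -0.2275474129549483 0.035795301037510684
```

View pics/wrist4.png

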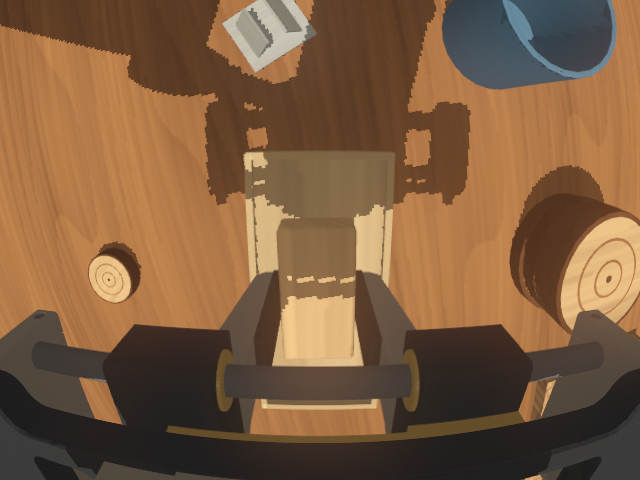

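The block is held at (317,290) and lined up with the tray. The longer bay lies beneath it and the mug is clear.

Call:
jog_arm:
  series:
    - [[0.07, 0.03, 1], 0, 1]
    - [[0, 0, 1], 0, 1]
    - [[0, 0, 0.8], 0, 1]
    - [[0, 0, 0.5], 0, 1]
    - [[0, 0, 0.3], 0, 1]
    - [[0, 0, 0.1], 0, 1]
    - [[0, 0, 0], 0, 1]
    - [[0, 0, 0.05], 0, 1]
    - [[0, 0, 0], 0, 1]

```text
t: 37.9
tcp_pos: [0.6214, -0.1467, 0.0141]
ee_rot: [0.773, 0.635, 0.0, 0.0]
force: [1.0, 0.3, -0.5]
finger_gap: 0.0358
gripper_force: 19.9
```

Call:
jog_arm:
  series:
    - [[0, 0, 0], 0, 0]
    - [[0, 0, 0], 0, -0.3]
    - [[0, 0, 0], 0, -0.3]
    - [[0, 0, -0.5], 0, -0.3]
    - [[0, 0, -1], 0, -0.3]
    - [[0, 0, -1], 0, -1]
    - [[0, 0, -1], 0, -1]
    - [[0, 0, 0], 0, -1]

```text
t: 38.9
tcp_pos: [0.623, -0.1474, 0.087]
ee_rot: [0.773, 0.635, 0.001, 0.002]
force: [0.5, -0.4, -0.0]
finger_gap: 0.0877
gripper_force: 0.0
```

Call:
jog_arm:
  series:
    - [[-0.2, -1, 0], 0, -1]
    - [[-0.2, -1, 0], 0, -1]
    - [[-0.2, -1, 0], 0, -1]
    - [[-0.2, -1, 0], 0, -1]
    - [[-0.2, -1, 0], 0, -1]
    - [[-0.2, -1, 0], 0, -1]
    - [[-0.2, -1, 0], 0, -1]
    - [[-0.2, -1, 0], 0, -1]
    - [[0, -0.43, 0], 0, -1]
    - [[0, 0, 0], 0, -1]

```text
t: 40.15
tcp_pos: [0.4494, -0.145, 0.0836]
ee_rot: [0.773, 0.635, 0.0, -0.0]
force: [0.5, 0.9, -0.1]
finger_gap: 0.092
gripper_force: 0.0
```

Run:
```python
from m import *
print(ctrl.get_state()['tcp_pos'])
for n in ['side','scene']:
    p=meas(n,(.621,-.147),.042,.02,.035); meas(n,(.45,-.1455),.035,.01,.021)
```

```text
[ 0.44939241 -0.14502222  0.08359327]
side 615 z 0.0256 circ [ 619.3 -148. ] 75.4 rect [array([ 619.9, -147.9]), array([71.3, 36.4]), np.float64(80.6)]
side 385 z 0.0159 circ [ 450.2 -146.7] 45.1 rect [array([ 450. , -146.5]), array([42.7, 43.5]), np.float64(21.6)]
scene 289 z 0.0261 circ [ 619.7 -145.5] 80.5 rect [array([ 621.8, -145.5]), array([77.5, 35.8]), np.float64(80.7)]
scene 166 z 0.0159 circ [ 452.9 -144.1] 51.4 rect [array([ 452.3, -142.7]), array([45. , 43.2]), np.float64(34.7)]
```

Block placed at (621,-147), flat. Now the small slice.

Call:
jog_arm:
  series:
    - [[0, 0.03, 1], 0, -1]
    - [[0, 0, 1], 0, -1]
    - [[0, 0, 1], 0, -1]
    - [[0, 0, 0.6], 0, -1]
    - [[0, 0, 0.25], 0, -1]
    - [[0, 0, 0], 0, -1]

```text
t: 41.1
tcp_pos: [0.4504, -0.1454, 0.0069]
ee_rot: [0.773, 0.635, 0.0, 0.0]
force: [0.6, 0.2, 0.1]
finger_gap: 0.0919
gripper_force: 0.0
```

Call:
jog_arm:
  series:
    - [[0, 0, 0], 0, 1]
    - [[0, 0, 0], 0, 1]
    - [[0, 0, 0], 0, 1]
    - [[0, 0, 0], 0, 1]
    - [[0, 0, 0], 0, 1]
    - [[0, 0, 0], 0, 1]
    - [[0, 0, 0], 0, 1]
  grip_force: 15

```text
t: 41.98
tcp_pos: [0.4502, -0.1454, 0.0068]
ee_rot: [0.773, 0.635, -0.0, 0.0]
force: [-0.8, 0.7, 1.4]
finger_gap: 0.0431
gripper_force: 15.0
```

Call:
jog_arm:
  series:
    - [[0, 0, -0.6], 0, 1]
    - [[0, 0, -1], 0, 1]
    - [[0, 0.42, -0.9], 0, 1]
    - [[-0.47, 1, 0], 0, 1]
    - [[-0.5, 1, 0], 0, 1]
    - [[-0.5, 1, 0], 0, 1]
    - [[-0.5, 1, 0], 0, 1]
    - [[-0.5, 1, 0], 0, 1]
    - [[-0.5, 1, 0], 0, 1]
    - [[-0.5, 1, 0], 0, 1]

```text
t: 43.22
tcp_pos: [0.583, -0.2428, 0.0576]
ee_rot: [0.773, 0.635, 0.0, 0.0]
force: [-0.3, -0.6, -1.1]
finger_gap: 0.0433
gripper_force: 15.0
```

Call:
jog_arm:
  series:
    - [[-0.3, 1, 0], 0, 1]
    - [[0, 0, 0.5], 0, 1]
    - [[0, 0, 0.8], 0, 1]
    - [[0, 0, 0.5], 0, 1]
    - [[0, 0, 0.3], 0, 1]
    - [[0, 0, 0.1], 0, 1]
    - [[0, 0, 0], 0, 1]

```text
t: 44.1
tcp_pos: [0.6009, -0.2521, 0.013]
ee_rot: [0.773, 0.635, 0.0, 0.0]
force: [-0.2, 0.7, -0.3]
finger_gap: 0.0437
gripper_force: 15.0
```

Call:
jog_arm:
  series:
    - [[0, 0, 0.08], 0, 1]
    - [[0, 0, 0], 0, 0]
    - [[0, 0, 0], 0, -0.25]
    - [[0, 0, 0], 0, -0.25]
    - [[0, 0, -0.5], 0, -0.25]
    - [[0, 0, -1], 0, -0.25]
    - [[0, 0, -1], 0, -0.25]
    - [[0, 0, -1], 0, -0.25]
    - [[0, -1, -1], 0, -0.25]
    - [[0, -1, 0], 0, -0.25]

```text
t: 45.35
tcp_pos: [0.5628, -0.2453, 0.1048]
ee_rot: [0.773, 0.635, 0.001, 0.003]
force: [0.1, -0.5, -0.3]
finger_gap: 0.0577
gripper_force: 0.0
```

Call:
jog_arm:
  series:
    - [[0, -1, 0], 0, -0.25]
    - [[0, -1, 0], 0, -0.25]
    - [[0, -1, 0], 0, -0.25]
    - [[0, -1, 0], 0, -0.25]
    - [[0, -1, 0], 0, -0.25]
    - [[0, 0, 0], 0, -0.25]

```text
t: 46.1
tcp_pos: [0.4631, -0.2248, 0.1022]
ee_rot: [0.773, 0.634, 0.0, 0.0]
force: [0.3, 0.2, -0.7]
finger_gap: 0.0574
gripper_force: 0.0
```

Run:
```python
from m import *
print(ctrl.get_state()['tcp_pos'])
for n in ['side','scene']:
    for a in [((.6007,-.2521),.035,.015,.028),((.621,-.147),.042,.02,.035),((.624,.186),.035,.029,.04),((.624,.186),.018,.088,.105),((.778,-.02),.06,.085,.1)]:
        p=meas(n,*a)
    cv2.imwrite(f'pics/{n}5.png',p)
```

```text
[ 0.46308467 -0.2248378   0.1021542 ]
side 459 z 0.02 circ [ 600.  -253.4] 44.8 rect [array([ 599.1, -253. ]), array([42.8, 42.6]), np.float64(77.1)]
side 610 z 0.0256 circ [ 620.5 -147.8] 76.9 rect [array([ 619.9, -147.7]), array([71.8, 36.1]), np.float64(80.4)]
side 57 z 0.0345 circ [637.  180.9] 48.6 rect [array([643.5, 179.3]), array([48.6, 13.4]), np.float64(75.8)]
side 46 z 0.0944 circ [625.  183.5] 22.7 rect [array([623.5, 183.4]), array([19.8, 19.2]), np.float64(60.6)]
side 397 z 0.0927 circ [773.8 -23.8] 82.3 rect [array([773.6, -24.7]), array([79.5, 78.9]), np.float64(23.6)]
scene 160 z 0.0202 circ [ 601.7 -250.1] 48.9 rect [array([ 600.5, -250.5]), array([47.2, 41.5]), np.float64(71.1)]
scene 294 z 0.0259 circ [ 622.1 -144.8] 78.8 rect [array([ 621.5, -144.4]), array([76.4, 36.3]), np.float64(79.9)]
scene 268 z 0.0343 circ [625.9 187. ] 59.7 rect [array([626.5, 188.8]), array([53.8, 56.5]), np.float64(62.0)]
scene 82 z 0.0936 circ [625.8 189.8] 22.5 rect [array([626.5, 191.4]), array([18.3, 22.1]), np.float64(73.1)]
scene 396 z 0.0923 circ [774.5 -15.2] 97.1 rect [array([775. , -20.9]), array([81.4, 82.3]), np.float64(26.7)]
```

View pics/side5.png

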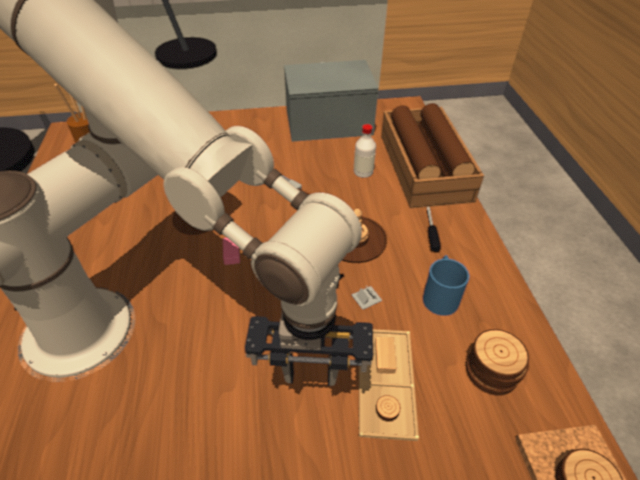

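The tray shows the block at (386,354) and the small slice at (388,407), both centred. The award stack is in the dish at (360,235), partly hidden by the arm, but measured in place from the scene view. The mug hasn't moved and the arm is clear. Handing in.

```bash
python3 -c "
from cell import ctrl
print(ctrl.job_done())"
```

```text
the job is handed in; nothing more can be done
None
```

Both kits are made up and the job is handed in: all five pieces measured within a few millimetres of their targets, the mug did not move, and about 46 s of the 134 s were used; the hand-in returned no verdict.

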